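# Rock the tube block out of the block heater

### The arm

A 7-joint arm with a two-finger parallel gripper is mounted at the origin on a cart in front of the work surface, level with it; the furniture and walls round the work are solid. World frame = base frame: x ahead of the robot, y to its left, z up, the work surface at z = 0. Lengths are in m, angles in rad, forces in N, time in s.
With the tool pointing down it reaches from about 0.4 to 0.85 m from the base axis. Payload 6.9 kg.
Tool frame: the origin (TCP) lies midway between the tips of the shut fingers; the grasp point (between the pads) lies behind it (ctrl.pinch_z is the z of the grasp point in the tool frame, in m); z points along the fingers, y is the line along which they close (so a half turn about z gives the same grasp; the last joint's range is limited). The gripper opens to 85 mm and grips with 20 to 120 N. Pads are 22 mm wide; open, the fingers measure 114 mm over their backs; the gripper's body (76 mm by 85 mm) begins 54 mm behind the grasp point. The pads swing forward as they close: fully open they stand 13 mm farther back than shut.
Start: joints at [-1.147, 0.507, -0.238, 1.5, 0.126, 1.149, -0.155], TCP at [0.196, 0.593, 0.231] pointing down, gripper open.
Joint ranges: [-3.08, 3.08], [-0.24, 2.05], [-1.43, 1.35], [0, 2.5], [-1.52, 4.66], [0.17, 1.96], [-2.89, 2.89]. Speed limits (rad/s): [2.39, 2.39, 3.14, 3.14, 3.14, 3.14, 3.14].

### API

Orientations are given as a unit quaternion [w, x, y, z].
In Python, from station import ctrl, get_state, vision, ticket, models gives the robot as it stands. Calls block until the motion is done:
- ctrl.movep(position, orientation): joint-space move of the TCP to a pose.
- ctrl.movel(position, frame=None, max_speed=0.15): straight line of the TCP; frame=None keeps the orientation; max_speed is the mean speed in m/s.
- ctrl.set_joints(angles): joint-space move.
- ctrl.ungrasp() and ctrl.close_gripper(force=None): open the fingers fully, or close them until they stop; force is the grip in N (None keeps the last).
- ctrl.pause(seconds).
- ctrl.ik(position, orientation): joint angles nearest the present ones, or None.
- get_state(): the state.
- vision.grab_frame(name): name is "scene" or "top" or "wrist"; returns (picture, depth): 480x640x3 uint8, blue, green, red; 480x640 float32, m along the optical axis (not along the pixel's ray), 0 where there is no reading.
- vision.camera_info(name): a dict with "mtx" (3x3 intrinsics, pixels), "R" (3x3) and "t" (3): a world point X has camera coordinates R X + t; the wrist camera has in their place "hand_eye" (4x4, takes a point from camera to tool coordinates, whose origin is the TCP and whose axes are the flange's). Camera axes: x right, y down, z forward; pixel columns grow to the right and rows downward; lengths in m; the calibration is good to about 2 mm. The wrist camera is an equidistant fisheye: a pixel r from the principal point sees the ray r / f radians off the axis. A picture is of the moment at which its call begins: read the wrist's pose just before it. camera_info takes no time and is no camera call.
A pose or a line that the arm cannot do raises ctrl.Unreachable and nothing moves.
- ticket.close_job(): hands the job in; it is judged then, once.
Trained networks look in the newest picture that a camera, given by its name, has taken for a name from the list of things; names that differ only in an ending like _2 or _b are one class to them, and where a whole thing is asked for, a point or a joint stands for the part that bears it (a point fixed in the world has none). Each returns a list of dicts, best first, with "p" (0 to 1); they miss things now and then, are a little off and sometimes report something else, mostly with a low value. They report only what shows in the picture. A call takes as long as a camera call.
- models.recognise(camera, target): "point" ([column, row] in pixels, amid what is visible of it).
- models.masks_of(camera, target): "mask" (480x640 bool, what is visible of it) and "point" ([column, row] in pixels, amid what is visible of it).
The state is a dict: "time": time; "qpos": joint angles; "qd": joint speeds; "tau": joint torques, N m; "tcp_pos": TCP position; "eef_rot": TCP orientation; "contact_force": force on the tool from outside, world axes, zero at the start; "wrist_torque": the same for the moment, N m; "width": finger opening in m; "gripper_force": force on a finger pad.
Only numpy, scipy, OpenCV 4.12 (cv2) and the standard library are available. Lean on these libraries where they do the work, as an engineer would, in place of code of your own. Each camera call takes 0.05 s, during which the arm holds its last target. There are 200 camera calls.

### The job

Turn the block heater's dial back until its white line points at the red arrow on the ring around it. Then grip the metal tube block by its upright black handle and rock it in its tight well, first over away from the dial and then over toward the dial, about ten degrees each way while it is still in the well, until it comes free. Finish still holding it upright over the well and just clear of it, one or two centimetres above the rim; leave the dial at the arrow and the other things on the bench where they are.

Things in the scene. Friction and masses are not known exactly. Their poses are not given: they have to be found in the camera images.
- heater: White block heater, fixed to the bench, 140 (x) x 250 (y) x 62 mm high (its flat top is the deck). Origin: centre of its underside; z up, x from its black front panel (robot side) to its back, y to its left. The dial's axis is at (0, -62) mm, the well's centre at (0, +60) mm. It stands anywhere in 8 x 14 cm, turned up to 0.3 rad.
- well_mouth (a point): Centre of the well's mouth, on the deck. The well is 18 mm deep (floor 44 mm above the bench), 43 mm along the heater's x, 82 mm along its y. At either y end of the tube block a sprung brass bar along x (12 mm thick, centre 11 mm above the floor) presses on the block with about 18 N (2 N more per mm pushed out, 4 mm at most); with the block gone each comes 1 mm inward.
- dial (a joint): Angle of the heater's dial in rad, 0 to 4.4, growing clockwise seen from above; at 0 its white line points to the heater's -x (front), at pi/2 to +y. It starts at 3.0 to 3.35 and must be turned back (counterclockwise from above, 0.6 to 1.45 rad) to the red arrow. It stays where it is left; friction torque 0.04 N m.
- dial_grip (a point): Point to grip the dial: on its upright axis, 99 mm above the bench. The dial is a black disc 44 mm across, from 6 to 14 mm above the deck, carrying an upright bar grip 42 mm long, 14 mm thick, from 12 to 44 mm above the deck; the white line lies on top of the bar's pointing half. At dial angle 0 the bar lies along the heater's x; pinch it across its 14 mm.
- pointer (a point): Point that turns with the dial, 40 mm from its axis in the direction of the white line (in the air above the ring).
- red_mark (a point): The red arrow on the grey ring (94 mm across, 2 mm thick) that lies fixed on the deck round the dial: a point 40 mm from the dial's axis. The dial is at the mark when the pointer point lies over this one. The arrow lies at a dial angle of 1.9 to 2.4 rad, different each time.
- tube_block: Aluminium block with 4 tube holes, 40 (x) x 48 (y) x 40 mm, about 0.3 kg, seated in the well, its axes along the heater's; 22 mm stand above the deck. Origin: centre of its underside; z up. Sprung bars grip its y ends: a straight pull takes 20 to 30 N; rocking about its x (top to +y, away from the dial, then to -y) slides one end at a time up. Free when its underside is 17 mm above the well floor.
- handle (a point): Grip point of the tube block's handle, 68 mm above its underside, on its axis. The handle is an upright black plate, 12 mm thick (x), 30 mm wide (y), from 40 to 85 mm above the block's underside: pinch it across 12 mm, fingers closing along x.
- small_jar: White screw-lid jar, 45 mm across, 24 mm high; bystander. Origin: centre of underside.
- sample_7: Round metal sample, 38 mm across, 16 mm high; bystander. Origin: centre of underside.
- sample_3: Round metal sample, 36 mm across, 28 mm high; bystander. Origin: centre of underside.
- powder_bottle: White plastic bottle, 49 mm across, 94 mm high; bystander. Origin: centre of underside.
- electrode_tube: Pale tube with a red cap, 14 x 84 x 14 mm, lying; bystander. Origin: centre of underside.
- funnel_cup: White plastic cup, 58 mm across, 46 mm high; bystander. Origin: centre of underside.
- grease_tin: Flat tin with green lid, 54 mm across, 20 mm high; bystander. Origin: centre of underside.

How it is judged:
On the way, in this order (a step that is already met when the one before it is completed fails the run):
1. the dial's white line points at the red arrow (within about 8 degrees), the block still seated in the well (horizontal distance between pointer and red_mark below 0.006 m and z of tube_block in the frame of heater below 0.048 m and angle between tube_block's own z axis and vertical below 0.06 rad), for 0.3 s.
2. the block, still in the well, is rocked over away from the dial by more than 0.08 rad (angle between tube_block's own z axis and vertical above 0.08 rad and y of handle in the frame of heater above 0.062 m and z of tube_block in the frame of heater below 0.06 m), for 0.05 s.
3. the block, still in the well, is rocked over toward the dial by more than 0.08 rad (angle between tube_block's own z axis and vertical above 0.08 rad and y of handle in the frame of heater below 0.058 m and z of tube_block in the frame of heater below 0.06 m), for 0.05 s.
At the end, for the whole second after the job is handed in: Dial at the red arrow (pointer within 6 mm of it); block gripped (over 1 N), still, upright within 0.15 rad, underside 4 to 40 mm above the rim, within 25 mm of the well's centre, touching no part of the heater; bystanders within 30 mm of their places (horizontal distance between pointer and red_mark below 0.006 m and z of tube_block in the frame of heater between 0.066 and 0.102 m and horizontal distance between tube_block and well_mouth below 0.025 m and angle between tube_block's own z axis and vertical below 0.15 rad and contact force between tube_block and heater below 0.1 N and contact force between tube_block and the fingers above 1 N and linear speed of tube_block below 0.03 m/s and distance of each of small_jar, sample_7, sample_3, powder_bottle, electrode_tube, funnel_cup, grease_tin from where it was at the start of the episode below 0.03 m); the arm keeps its last pose, push and grip.
It fails at once if a bystander is pushed 30 mm or more from its place (distance of any of small_jar, sample_7, sample_3, powder_bottle, electrode_tube, funnel_cup, grease_tin from where it was at the start of the episode above 0.03 m).
It fails at once if the block is lifted more than 80 mm above the rim (z of tube_block in the frame of heater above 0.142 m).
It fails at once if the block is tipped over by more than 0.6 rad (angle between tube_block's own z axis and vertical above 0.6 rad).
It also fails if it takes over 51 s, if anything falls off the work surface, if the arm or the gripper's body presses on something with over 40 N, if the wrist force passes 120 N, or if a joint passes its speed limit or range.

## Working session

There is one attempt and no reset: what is moved stays moved. The work goes in short steps, each a Python script; the robot and the scene stay as the last script left them, time stands still between calls to the robot, and variables do not carry over. Pictures are saved under pics/ and viewed, at most 10 in all, crops included, and the job is handed in when it is done.

```bash
ls; mkdir -p pics; python3 - <<'E'
from station import ctrl, get_state, vision, models
import cv2, numpy as np
print(get_state(), ctrl.pinch_z)
for n in ("top","scene"):
    im,d=vision.grab_frame(n); cv2.imwrite(f"pics/{n}0.png",im); np.save(f"{n}_d.npy",d)
    c=vision.camera_info(n); print(n,c)
    for t in ("heater","dial","tube_block","handle","red_mark","powder_bottle"):
        print(t,[(np.round(r["point"]),round(r["p"],2)) for r in models.recognise(n,t)][:3])
print(vision.camera_info("wrist"))
E
```

```text
pics
{'time': 0.0, 'qpos': array([-1.14651385,  0.50832299, -0.23753173,  1.50115858,  0.12568051,
        1.14890197, -0.15480645]), 'qd': array([-6.18711523e-04, -1.39409352e-03, -7.27249348e-05,  1.50791371e-03,
        3.76889783e-04,  1.37685389e-03, -7.64612478e-04]), 'tau': array([ 3.71976012e-04, -6.20606518e+01, -2.18648270e+00, -2.49657387e+01,
        1.26476370e-02,  1.19744323e-02, -3.16725880e-05]), 'tcp_pos': array([0.19578431, 0.59299762, 0.23043025]), 'eef_rot': array([-1.34554053e-04,  1.58711266e-01,  9.87324628e-01, -8.91555317e-04]), 'contact_force': array([-0.10621937, -0.57512242,  0.13356869]), 'wrist_torque': array([0.01045353, 0.01243087, 0.01285383]), 'gripper_force': 0.0, 'width': 0.085602298211132} -0.0187
top {'mtx': array([[593.28699614,   0.        , 312.71050217],
       [  0.        , 593.28699614, 224.85293714],
       [  0.        ,   0.        ,   1.        ]]), 'R': array([[-0.0122323 , -0.99987269, -0.01024561],
       [-0.99339671,  0.01332075, -0.11395412],
       [ 0.11407609,  0.00878403, -0.99343318]]), 't': array([-0.08224362,  0.5155744 ,
[... 843 characters left out ...]
0.44)]
handle [(array([320., 233.]), 0.9), (array([436., 315.]), 0.23)]
red_mark [(array([357., 273.]), 0.71), (array([352., 266.]), 0.17)]
powder_bottle [(array([214., 200.]), 0.88)]
{'mtx': array([[371.64829954,   0.        , 320.27023288],
       [  0.        , 371.64829954, 243.92430366],
       [  0.        ,   0.        ,   1.        ]]), 'hand_eye': array([[ 6.49972748e-04, -9.51670078e-01, -3.07121539e-01,
         7.69858678e-02],
       [ 9.99999778e-01,  5.72872880e-04,  3.41189438e-04,
        -3.26740957e-04],
       [-1.48758179e-04, -3.07121692e-01,  9.51670239e-01,
        -1.41351532e-01],
       [ 0.00000000e+00,  0.00000000e+00,  0.00000000e+00,
         1.00000000e+00]])}
```

```bash
cat > h.py <<'E'
from station import ctrl, get_state, vision, models, ticket
import cv2, numpy as np
from scipy.spatial.transform import Rotation as Rn
def on_plane(n,px,z):
    c=vision.camera_info(n); K,R,t=c["mtx"],c["R"],c["t"]
    o=-R.T@t; r=R.T@np.linalg.inv(K)@np.array([px[0],px[1],1.]); return o+r*(z-o[2])/r[2]
def cloud(n,d):
    c=vision.camera_info(n); K,R,t=c["mtx"],c["R"],c["t"]
    v,u=np.mgrid[:480,:640]; P=np.stack([(u-K[0,2])/K[0,0]*d,(v-K[1,2])/K[1,1]*d,d],-1)
    return (P-t)@R
E
python3 - <<'E'
from h import *
im=cv2.imread("pics/top0.png"); a=cv2.resize(im[140:320,210:450],(800,600),interpolation=cv2.INTER_CUBIC); cv2.imwrite("pics/c1.png",a)
for n in ("top","scene"):
    P=cloud(n,np.load(n+"_d.npy")); d=np.load(n+"_d.npy")
    m=(d>0)&(abs(P[...,2]-.062)<.006)&(P[...,0]>.3)&(P[...,0]<.8)&(abs(P[...,1])<.35)
    m=cv2.morphologyEx(m.astype(np.uint8),cv2.MORPH_OPEN,np.ones((3,3)))
    k,l,s,_=cv2.connectedComponentsWithStats(m); i=1+s[1:,4].argmax(); q=P[l==i]
    print(n,s[i],cv2.minAreaRect((q[:,:2]*1000).astype(np.float32)),np.median(q[:,2]))
for n,px,z in(("top",(359,225),.1),("top",(303,215),.12),("top",(370,236),.064),("scene",(366,258),.09),("scene",(320,233),.11),("scene",(357,273),.064)): print(n,on_plane(n,px,z))
E
```

```text
top [ 270  180  124   83 5588] ((521.8160400390625, -129.807861328125), (250.11160278320312, 140.27981567382812), 77.91305541992188) 0.06155211253938689
scene [ 281  225  124   72 3491] ((520.992431640625, -131.7384033203125), (251.97352600097656, 143.447509765625), 77.96725463867188) 0.06211164357096029
top [ 0.50471359 -0.18683787  0.1       ]
top [ 0.52488826 -0.06974677  0.12      ]
top [ 0.48457658 -0.21257478  0.064     ]
scene [ 0.50312507 -0.19957792  0.09      ]
scene [ 0.50445179 -0.08555357  0.11      ]
scene [ 0.47807013 -0.19326467  0.064     ]
```

View pics/top0.png

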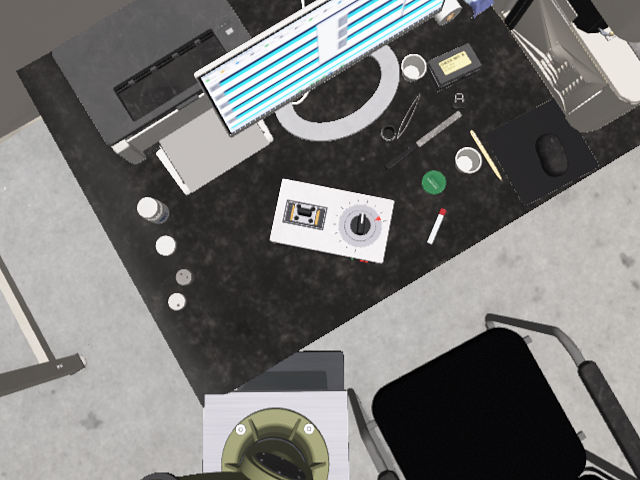

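View pics/c1.png

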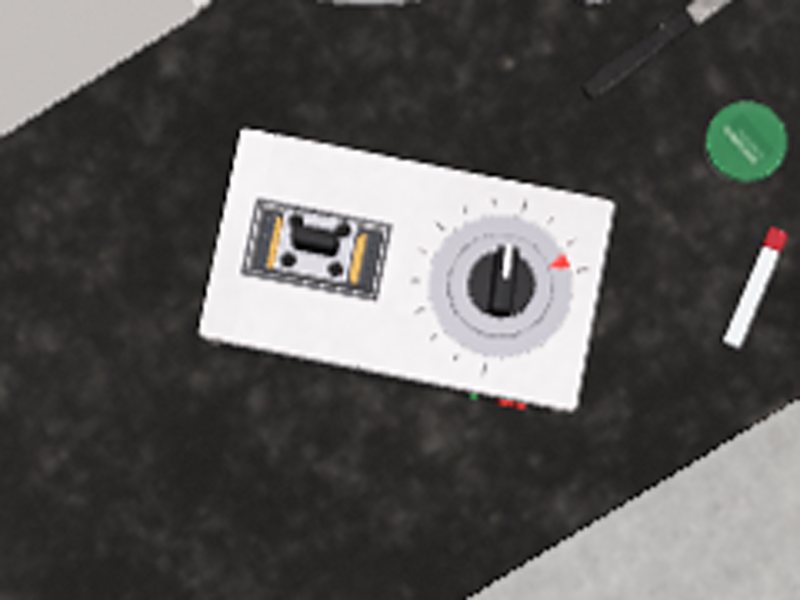

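```bash
python3 - <<'E'
from h import *
im=cv2.imread("pics/scene0.png"); a=cv2.resize(im[195:315,270:430],(800,600),interpolation=cv2.INTER_CUBIC); cv2.imwrite("pics/c2.png",a)
for n in("top","scene"):
    im=cv2.imread(f"pics/{n}0.png").astype(int); m=(im[...,2]-np.maximum(im[...,0],im[...,1])>60).astype(np.uint8)
    k,l,s,c=cv2.connectedComponentsWithStats(m)
    for i in range(1,k):
        p=on_plane(n,c[i],.064)
        if np.hypot(p[0]-.5085,p[1]+.191)<.12: print(n,c[i],s[i,4],p)
E
```

```text
top [377.70588235 218.17647059] 17 [ 0.523136   -0.23015508  0.064     ]
top [363.1875 260.875 ] 16 [ 0.43107748 -0.19669887  0.064     ]
scene [382.23076923 266.84615385] 13 [ 0.52526084 -0.22914726  0.064     ]
scene [348.55555556 298.6       ] 45 [ 0.39909811 -0.21627983  0.064     ]
```

View pics/c2.png

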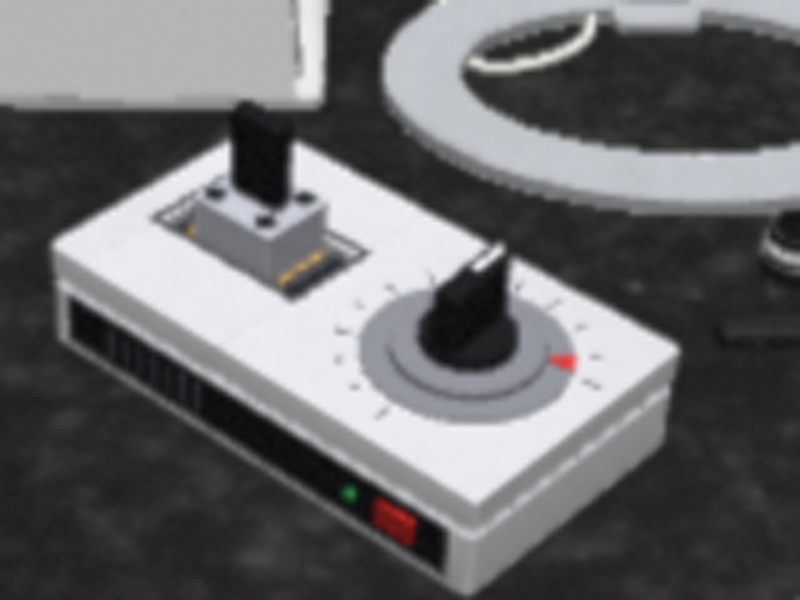

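The red arrow is at top-view pixel (378,218) and scene pixel (382,267). Both put it at (0.524, -0.230), which is a dial angle of about 4.1 rad. The sheet says 1.9–2.4, reached by turning back. The networks' red_mark points, near (370,236) and (357,273), fall on plain ring. I'll check close up with the wrist camera before I turn anything.

```bash
cat >> h.py <<'E'
TH=-.211; HC=np.array([.5215,-.1305])
def H(x,y): c,s=np.cos(TH),np.sin(TH); return HC+np.array([c*x-s*y,s*x+c*y])
def quat(yd,tilt=None):
    y=np.array([yd[0],yd[1],0.]); y/=np.linalg.norm(y); z=np.array([0,0,-1.]); R=np.column_stack([np.cross(y,z),y,z])
    if tilt is not None: R=Rn.from_rotvec(tilt).as_matrix()@R
    return Rn.from_matrix(R).as_quat(scalar_first=True)
def hdir(a): return H(np.cos(a),np.sin(a))-HC      # direction at heater angle a
def ddir(phi): return H(-np.cos(phi),np.sin(phi))-HC
def wrist_plane(px,z,pos,q):
    c=vision.camera_info("wrist"); K=c["mtx"]; X=c["hand_eye"]
    v=(np.array(px)-K[:2,2])/K[0,0]; r=np.linalg.norm(v)
    d=np.r_[np.sin(r)*v/(r+1e-9),np.cos(r)]
    Rw=Rn.from_quat(q,scalar_first=True).as_matrix(); o=pos+Rw@X[:3,3]; w=Rw@X[:3,:3]@d
    return o+w*(z-o[2])/w[2]
E
python3 - <<'E'
from h import *
p=H(0,-.062); q0=get_state()["qpos"]
for sg in (1,-1):
    for phi in (3.3,4.1,2.1):
        q=quat(sg*ddir(phi+np.pi/2)); j=ctrl.ik([*p,.0803],q); print(sg,phi,None if j is None else np.round(j,2))
for sg in (1,-1):
    j=ctrl.ik([*H(0,.06),.11],quat(sg*hdir(0))); print("h",sg,None if j is None else np.round(j,2))
sg=1
try: ctrl.movep([*p,.21],quat(ddir(3.3+np.pi/2)))
except ctrl.Unreachable: ctrl.movep([*p,.21],quat(-ddir(3.3+np.pi/2)))
s=get_state(); im,d=vision.grab_frame("wrist"); cv2.imwrite("pics/w1.png",im); np.savez("w1.npz",p=s["tcp_pos"],q=s["eef_rot"],d=d)
print(s["time"],s["tcp_pos"],s["qpos"].round(2))
for t in("red_mark","pointer","dial","handle"): print(t,[(np.round(r["point"]),round(r["p"],2)) for r in models.recognise("wrist",t)][:2])
E
```

```text
1 3.3 [-0.15  0.67  0.75  1.92 -0.63  0.81 -0.99]
1 4.1 [-0.32  0.86  1.15  1.92 -0.93  1.03 -1.48]
1 2.1 [-0.13  0.66  0.71  1.92 -0.6   0.79  0.18]
-1 3.3 [ 0.22  0.56  0.14  1.91 -0.12  0.68  1.64]
-1 4.1 [ 0.01  0.6   0.47  1.91 -0.4   0.72  1.11]
-1 2.1 [ 0.41  0.55 -0.15  1.91  0.12  0.69  2.6 ]
h 1 [-0.13  0.53  0.33  1.89 -0.24  0.76  0.12]
h -1 [ 0.35  0.52 -0.39  1.89  0.27  0.78  2.74]
3.6667 [ 0.50896672 -0.19015536  0.20984542] [-0.18  0.49  0.75  1.76 -0.38  1.05 -1.22]
red_mark [(array([320., 185.]), 0.86), (array([323., 234.]), 0.22)]
pointer [(array([320., 233.]), 0.9)]
dial [(array([325., 232.]), 0.64)]
handle [(array([177., 251.]), 0.62), (array([485., 145.]), 0.32)]
```

View pics/w1.png

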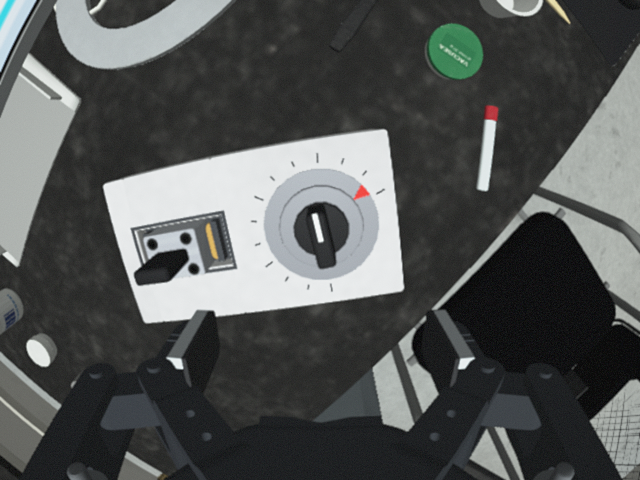

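The close-up shows only one red arrow, at pixel (361,192), and the white line runs from (316,215) to (322,241). There is nothing in the 1.9–2.4 sector. I'll measure both angles.

```bash
python3 - <<'E'
from h import *
f=np.load("w1.npz"); im=cv2.imread("pics/w1.png").astype(int)
def ang(p): 
    d=p[:2]-H(0,-.062); c,s=np.cos(-TH),np.sin(-TH); h=np.array([c*d[0]-s*d[1],s*d[0]+c*d[1]]); return h*1000,np.arctan2(h[1],-h[0])%(2*np.pi)
def W(px,z): return wrist_plane(px,z,f["p"],f["q"])
m=(im[...,2]-np.maximum(im[...,0],im[...,1])>60); m[:180]=0;m[215:]=0;m[:,:340]=0;m[:,385:]=0
v,u=np.nonzero(m); print("arrow",len(u),u.mean(),v.mean(),ang(W((u.mean(),v.mean()),.064)))
g=im.min(-1)>150; g[:205]=0;g[250:]=0;g[:,:306]=0;g[:,334:]=0
v,u=np.nonzero(g); Q=np.array([W((a,b),.1065)[:2] for a,b in zip(u,v)])
c=Q.mean(0); w=np.linalg.svd(Q-c)[2][0]; print("line",len(u),ang(c),(ang(c+w*.05)[0]-ang(c-w*.05)[0]))
# edges check: heater corners on deck
for px in((386,130),(104,185),(145,323),(403,290)): print(px,ang(W(px,.062))[0]+[0,-62])
for px in((320,185),): print("netmark",ang(W(px,.064)))
E
```

```text
arrow 127 361.1653543307087 192.58267716535434 (array([ 24.95189284, -35.5386992 ]), np.float64(4.100251765888465))
line 162 (array([13.67730637,  0.74933179]), np.float64(3.0868608668490563)) [-99.65065842  -8.35142365]
(386, 130) [  71.0561088  -123.74418198]
(104, 185) [ 70.99484706 120.92683251]
(145, 323) [-66.04011915 121.94046899]
(403, 290) [ -65.42285488 -123.82723065]
netmark (array([35.74625716, -4.51840536]), np.float64(3.2673280315489683))
```

```bash
sed -i 's/HC=np.array(\[.5215,-.1305\])/HC=np.array([.5226,-.1311])/' h.py; python3 - <<'E'
from h import *
p=H(0,-.062); q=quat(ddir(3.06+np.pi/2))
ctrl.movep([*p,.125],q); ctrl.movel([*p,.0803],max_speed=.08)
ctrl.close_gripper(40); s=get_state(); print(s["time"],s["width"],s["gripper_force"],s["contact_force"],s["tcp_pos"],s["qpos"].round(3))
j=s["qpos"].copy(); j[6]-=1.06; ctrl.set_joints(j); ctrl.pause(.2)
s=get_state(); print(s["time"],s["width"],s["contact_force"],s["wrist_torque"],s["qpos"].round(3))
ctrl.ungrasp(); p=get_state()["tcp_pos"]; ctrl.movel([p[0],p[1],.2],max_speed=.2)
s=get_state(); im,d=vision.grab_frame("wrist"); cv2.imwrite("pics/w2.png",im); np.savez("w2.npz",p=s["tcp_pos"],q=s["eef_rot"]); im,d=vision.grab_frame("top"); cv2.imwrite("pics/top2.png",im)
print(get_state()["time"])
E
```

```text
5.7083 0.013317375273495975 42.11946487426758 [-0.24719118  3.02412489  5.33893812] [ 0.50973812 -0.19104087  0.08058855] [-0.049  0.621  0.572  1.912 -0.483  0.749 -0.9  ]
6.9 0.013331783181366526 [-2.33479730e+00 -3.61049932e-03  4.07888316e+00] [-0.11345662  0.64919916  0.07570993] [-0.049  0.621  0.572  1.912 -0.482  0.749 -1.959]
8.4417
```

View pics/w2.png

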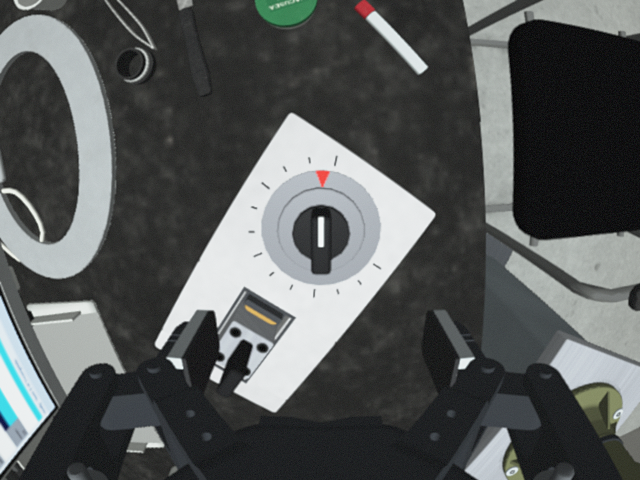

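In the wrist view the white line sits at column 321 and points at the arrow at (322,178), so the dial is aligned to within about 2°. Next is the block.

```bash
python3 - <<'E'
from h import *
p=H(0,.06); q=quat(hdir(0))
ctrl.movep([*p,.165],q); f0=get_state()["contact_force"]
s=get_state(); im,d=vision.grab_frame("wrist"); cv2.imwrite("pics/w3.png",im)
m=models.masks_of("wrist","handle"); print([(r["p"],np.round(r["point"]),wrist_plane(r["point"],.12,s["tcp_pos"],s["eef_rot"])) for r in m[:2]],p)
ctrl.movel([*p,.0945],max_speed=.1); ctrl.close_gripper(100); ctrl.pause(.2)
s=get_state(); print(s["time"],s["width"],s["gripper_force"],f0,s["contact_force"],s["wrist_torque"],s["tcp_pos"],s["qpos"].round(2))
T=s["tcp_pos"]; hx=np.r_[hdir(0),0]
for a in(.16,-.16): print(ctrl.ik(T+[0,0,.02],quat(hdir(0),-a*hx)))
E
```

```text
[(0.65, array([321., 246.]), array([ 0.54053467, -0.05644499,  0.12      ])), (0.51, array([323., 393.]), array([ 0.52090376, -0.1546336 ,  0.12      ]))] [ 0.53516627 -0.07243068]
11.9667 0.010417971255753378 97.76718735694885 [ 0.29922109  0.43927012 -0.41227122] [-2.10142539 -0.67702075  5.19488151] [ 0.02426683  0.40330762 -0.0811805 ] [ 0.53513083 -0.07244376  0.09487254] [ 0.11  0.53 -0.04  1.9   0.03  0.71 -0.15]
[-0.07033813  0.51669788  0.08361755  1.87059165  0.16170453  0.79558918
 -0.32350333]
[ 0.30644452  0.50607945 -0.1649561   1.89043824 -0.11813882  0.74648323
  0.03776642]
```

View pics/w3.png

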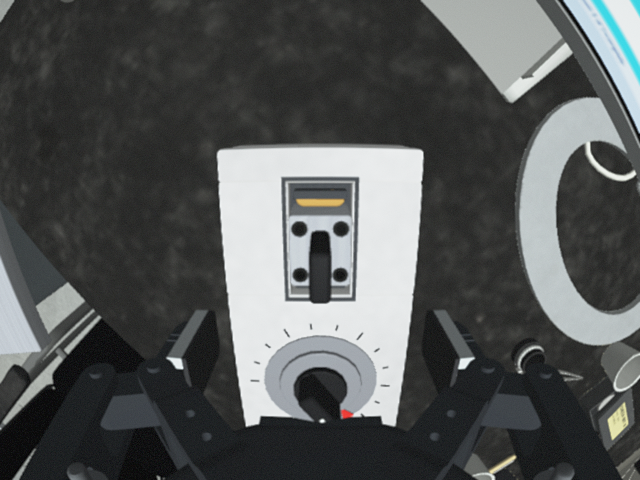

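The handle at (320,265) is centred and aligned, and the contact forces are small. Now the rocking.

```bash
cat >> h.py <<'E'
def rock(piv,a,n=3,speed=.03):
    """rotate held block by a (top toward heater +y) about world point piv"""
    s=get_state(); T=s["tcp_pos"]; R0=Rn.from_quat(s["eef_rot"],scalar_first=True); hx=np.r_[hdir(0),0]
    for k in range(1,n+1):
        R=Rn.from_rotvec(-a*k/n*hx); ctrl.movel(piv+R.apply(T-piv),(R*R0).as_quat(scalar_first=True),max_speed=speed)
    s=get_state(); z=Rn.from_quat(s["eef_rot"],scalar_first=True).as_matrix()[:,2]
    print("t",round(s["time"],2),"tilt",np.arccos(-z[2]).round(3),"F",s["contact_force"].round(1),"M",s["wrist_torque"].round(2),"w",s["width"],s["tcp_pos"])
E
python3 - <<'E'
from h import *
a=.17; hx=np.r_[hdir(0),0]
A=np.r_[H(0,.084),.044]; B=np.r_[H(0,.036),.044]
rock(A,a); ctrl.pause(.15); im,d=vision.grab_frame("scene"); cv2.imwrite("pics/s1.png",im)
B=A+Rn.from_rotvec(-a*hx).apply(B-A); print("B",B)
rock(B,-2*a,6); ctrl.pause(.15); im2,d=vision.grab_frame("scene")
cv2.imwrite("pics/s12.png",np.hstack([cv2.resize(i[195:285,270:370],(400,360),interpolation=cv2.INTER_CUBIC) for i in(im,im2)]))
A=B+Rn.from_rotvec(2*a*hx).apply(A-B); np.save("A.npy",A); print("A",A)
E
```

```text
t 12.74 tilt 0.171 F [ 0.5 -4.2 -1.4] M [-1.28 -0.03 -0.  ] w 0.010063559366047895 [ 0.53689376 -0.06444238  0.09812587]
B [ 0.53028468 -0.09522182  0.05212075]
t 14.51 tilt 0.17 F [ 3.9  4.6 -1.9] M [ 0.93 -0.97 -0.06] w 0.010787535646093858 [ 0.53365707 -0.08019772  0.10605789]
A [ 0.54019278 -0.04896295  0.06024151]
```

View pics/s12.png

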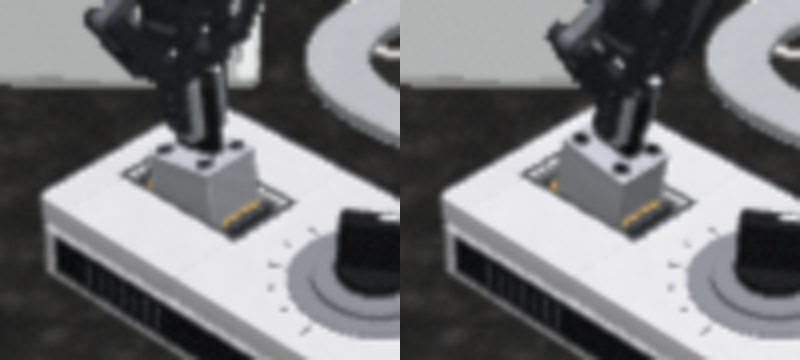

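The left half shows the block leaning away from the dial, and the right half shows it leaning toward the dial. I'll use the depth image to check the block's actual tilt, in case it slipped in the grip.

```bash
python3 - <<'E'
from h import *
from scipy.ndimage import gaussian_filter
for n in("scene","top"):
    im,d=vision.grab_frame(n); P=cloud(n,d)
    D=P[...,:2]-HC; c,s=np.cos(-TH),np.sin(-TH); x=c*D[...,0]-s*D[...,1]; y=s*D[...,0]+c*D[...,1]; z=P[...,2]
    # top face: z .075-.115 on x in +-20, y 35..85
    m=(d>0)&(abs(x)<.021)&(y>.03)&(y<.09)&(z>.08)&(z<.112)
    X=np.c_[x[m],y[m],z[m]]; best=None; rng=np.random.default_rng(0)
    for _ in range(800):
        t=X[rng.choice(len(X),3,False)]; nn=np.cross(t[1]-t[0],t[2]-t[0]); L=np.linalg.norm(nn)
        if L<1e-6 or abs(nn[2]/L)<.9: continue
        nn/=L*np.sign(nn[2]); i=abs((X-t[0])@nn)<.0012
        if best is None or i.sum()>best.sum(): best=i
    Q=X[best]; cc=Q.mean(0); nn=np.linalg.svd(Q-cc)[2][2]; nn*=np.sign(nn[2]); print(n,len(X),best.sum(),cc.round(4),nn.round(3))
E
```

```text
scene 298 90 [-0.0067  0.0496  0.0948] [ 0.009 -0.19   0.982]
top 111 46 [-0.0078  0.0718  0.0981] [ 0.052 -0.141  0.989]
```

```bash
python3 - <<'E'
from h import *
rock(np.load("A.npy"),.17)
T=get_state()["tcp_pos"]; p=H(0,.06); print(T,p)
ctrl.movel([p[0],p[1],T[2]+.018],max_speed=.04); ctrl.pause(.4)
s=get_state(); print(s["time"],s["tcp_pos"],s["contact_force"],s["wrist_torque"],s["gripper_force"],s["width"])
im,d=vision.grab_frame("scene"); im2,_=vision.grab_frame("top")
cv2.imwrite("pics/end.png",np.hstack([cv2.resize(im[185:305,280:410],(400,370)),cv2.resize(im2[165:275,265:384],(400,370))]))
E
```

```text
t 15.62 tilt 0.001 F [-0.6 -0.5 -3.3] M [-0.02  0.02 -0.  ] w 0.010517169322280324 [ 0.53505473 -0.07224099  0.11056027]
[ 0.53505473 -0.07224099  0.11056027] [ 0.53516627 -0.07243068]
16.6083 [ 0.53506285 -0.07238379  0.12840823] [ 0.00754516 -0.92661199 -3.13378889] [-0.04028214  0.04253476 -0.04697452] 100.31244993209839 0.010760703088522698
```

View pics/end.png

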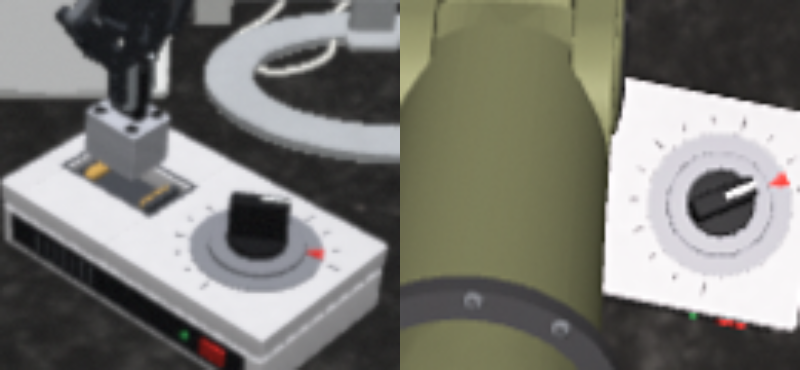

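The block hangs upright and free about 16 mm above the rim; the only force left is its weight, about 3 N. The white line points at the arrow at (778,181) in the right half of the picture.

```bash
python3 -c "
from h import *
print(ticket.close_job())"
```

```text
the job is handed in; nothing more can be done
None
```

I turned the dial to the red arrow, rocked the block free both ways, and handed the job in with it held upright about 16 mm above the rim; the arrow was at about 4.1 rad, not the stated 1.9–2.4, so I turned the dial about 1.06 rad clockwise instead of back (the judge returned no verdict).

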